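# Slide the work nest under the clamp and set its thumbscrew a quarter turn off its seat

### The arm

A 7-joint arm with a two-finger parallel gripper is mounted at the origin on the work surface. World frame = base frame: x ahead of the robot, y to its left, z up, the work surface at z = 0. Lengths are in m, angles in degrees, forces in N, time in s.
With the tool pointing down it reaches from about 0.425 to 0.875 m from the base axis. Payload 4.7 kg.
Tool frame: the origin (TCP) lies on the centre line of the jaws, within the pads' length; the fingertips stand 8 mm ahead of it and the grasp point (between the pads) lies 11 mm behind it; z points along the fingers, x is the direction in which the jaws open and shut, and the axes are right-handed (so a half turn about z gives the same grasp; the last joint's range is limited). The gripper opens to 87 mm and grips with 3 to 60 N. Pads are 19 mm wide; open, the fingers measure 117 mm over their backs; the gripper's body (75 mm by 190 mm) begins 51 mm behind the grasp point.
Start: joints at [-72.473, 18.392, -4.016, 83.108, 1.295, 78.541, -3.26], TCP at [0.187, 0.623, 0.231] pointing down, gripper open.
Joint ranges: [-163.93, 163.93], [-17.29, 119.83], [-79.2, 71.16], [3.27, 140.29], [-89.18, 269.18], [5.43, 117.66], [-154.24, 154.24]. Speed limits (degrees/s): [147.25, 147.25, 180, 180, 180, 180, 180].

### API

Orientations are given as [roll, pitch, yaw] about the fixed x, y, z axes, in that order (R = Rz(yaw) Ry(pitch) Rx(roll)).
In Python, from cell import telemetry, read_camera, get_calibration, sign_off gives the robot as it stands. The module is installed in compiled form; this text tells all that it offers.
- The arm moves only by the tool carry_out, never from a script. Its arguments are lists of equal length, an entry for each row: "translation": the shift along the tool's x, y, z in cm, a list of three; "turn": the turn about the tool's z in rad; "gripper": the opening, from 0 (shut) to 1 (fully open). In form: {"translation": [[dx, dy, dz], ...], "turn": [turn, ...], "gripper": [gripper, ...]}. A call has 1 to 5 rows; each row is the pose to reach, as a shift and turn from the pose commanded when the call began, along the tool's axes at that moment; what a row does not reach only later rows make up. A row lasts 1/8 s, in which the tool goes at most 62.5 mm and 10.7 degrees, less where a joint would pass 70% of its speed; a pose out of reach is approached as far as the arm can. A call with a gripper value outside its range is refused whole. The fingers move at their own pace and stop on an object; "squeeze" is the grip in N (left out, the last holds). Time passes only in rows, so rows that repeat a pose let the fingers close. It gives the time, the measured TCP pose, the force and the opening at its end, in the units of the state.
- telemetry.get_obs(): the state, without advancing time (a new reading comes with each control period).
- read_camera(name): name is "side" or "top" or "wrist"; returns the picture (384x512x3 uint8, red, green, blue); there is no depth.
- get_calibration(name): a dict with "fx", "fy", "cx", "cy" (pixels), "k1" (the pictures are not rectified: a ray, as slopes to the right and down, at radius r is drawn at 1 + k1 r^2 times it, then the intrinsics apply), "R" (3x3) and "t" (3): a world point X has camera coordinates R X + t. Camera axes: x right, y down, z forward; pixel columns grow to the right and rows downward; lengths in m; the calibration is good to about 2 mm. A picture is of the moment at which its call begins: read the wrist's pose just before it. get_calibration takes no time and is no camera call; for the wrist camera it gives the pose at the moment of the call.
- sign_off(): hands the job in, once; it reports no verdict.
The state is a dict: "time_s": time; "qpos": joint angles; "joint_velocities": joint speeds; "effort": joint torques, N m; "tool_pos": TCP position; "tool_rot": TCP orientation; "force": force on the tool from outside, world axes, zero at the start; "wrist_torque": the same for the moment, N m; "grip_width": finger opening in m.
Only numpy, scipy, OpenCV 4.12 (cv2) and the standard library are available. Lean on these libraries where they do the work, as an engineer would, in place of code of your own. Each camera call takes 0.05 s, during which the arm holds its last target.

### The job

First slide the round work nest sideways along the base plate, without lifting it, from its side ring into the ring under the clamp arm, so that it sits centred there. Then turn the clamp's thumbscrew clockwise until it seats, back it off a quarter turn, and finish holding the thumbscrew still there in the gripper's fingers. Leave the dish of screws on the opposite ring where it stands.

Things in the scene. Friction and masses are not known exactly. Their poses are not given: they have to be found in the camera images.
- rig: Clamp rig, fixed: grey base plate, 12 mm thick (x -135 to +125, y -200 to +200 mm). Origin at bench height under the thumbscrew's axis; x points away from the robot, y left, z up. Three thin flat dark ring marks, 98 mm across, at y = +130, 0, -130 mm. At the back a dark steel column (x 75 to 115, y -30 to +30 mm, 92 mm high) carries an arm forward over the middle ring.
- mark_mid (a point): Centre of the middle ring mark, on top of the base plate (12 mm above the bench), straight under the thumbscrew: the place for the nest. Above it the 40 mm wide clamp arm ends in a round boss (radius 20 mm, 69 to 93 mm above the bench); nothing of the rig stands in front of the boss, so the nest's handle and a gripper on it pass freely there.
- mark_left (a point): Centre of the left ring mark (rig y = +130 mm), on top of the base plate.
- mark_right (a point): Centre of the right ring mark (rig y = -130 mm), on top of the base plate.
- nest: Loose work nest, 0.3 to 0.6 kg: aluminium disc, 90 mm across, 14 mm high, with a black stepped lens barrel on it (38 mm high in all); passes freely under the screw's foot. A flat handle 24 mm wide, 8 mm high runs from it along the nest's -x (to the robot) with an upright grip plate at its end. Starts on the left or right ring. Origin under the disc's centre, z up.
- nest_grip (a point): Grip point in the nest's upright grip plate (30 mm long along the nest's x, 10 mm thick along its y, top 50 mm above the nest's underside): 95 mm from the disc's centre along -x, 36 mm above the underside, 14 mm below the plate's top. Close the fingers along the nest's y.
- dish: Loose black dish of small screws, 80 mm across, 22 mm high, on the side ring that the nest is not on. To be left alone. Origin under its centre.
- thumbscrew (a joint): Angle of the thumbscrew in rad, about its upright axis. 0 is fully seated (a hard stop); it grows as the screw is backed off, counter-clockwise from above, up to 4.0. A quarter turn off the seat is 1.571. Starts between 1.0 and 2.2. It turns stiffly (0.06 N m) and stays where it is left; the thread lifts it by 1.2 mm per rad.
- screw_grip (a point): Grip point of the thumbscrew, on its axis, in its plain steel grip bar: 42 mm long, 12 mm thick, 32 mm high, top 13 mm above this point. Boss top 28 mm below it when seated; round collar (radius 12 mm) between. The point's x runs along the bar, y across it (close the fingers along y). The bar lies along the rig's x when seated, along the rig's y a quarter turn off.
Mind the look-alikes: they are no part of the job. Of the things that look like the nest, the largest one is meant.

How it is judged (in metres and radians):
On the way, in this order (a step that is already met when the one before it is completed fails the run):
1. the nest lies centred on the middle ring, within 10 mm, at rest (horizontal distance between nest and mark_mid below 0.01 m and linear speed of nest below 0.02 m/s and angle between nest's own z axis and vertical below 0.05 rad), for 0.2 s.
2. the thumbscrew is seated, within 0.06 rad of its stop (value of joint thumbscrew below 0.06 rad), for 0.1 s.
At the end, for the whole second after the job is handed in: The thumbscrew stands a quarter turn (1.35 to 1.79 rad) off its seat, still, gripped by the fingers with more than 3 N, the fingers' grasp point within 30 mm of the middle of its bar; the nest lies flat on the base plate within 12 mm of the middle ring's centre (value of joint thumbscrew between 1.35 and 1.79 rad and velocity of joint thumbscrew between -0.05 and 0.05 rad/s and contact force between the fingers and thumbscrew above 3 N and distance between the grasp point and screw_grip below 0.03 m and horizontal distance between nest and mark_mid below 0.012 m and z of nest in the frame of rig below 0.015 m and angle between nest's own z axis and vertical below 0.05 rad); the arm keeps its last pose, push and grip.
It fails at once if the nest is lifted more than 6 mm off the base plate or tipped (z of nest in the frame of rig above 0.018 m or angle between nest's own z axis and vertical above 0.2 rad).
It fails at once if the dish of screws is moved more than 25 mm or tipped (distance of dish from where it was at the start of the episode above 0.025 m or angle between dish's own z axis and vertical above 0.3 rad).
It also fails if it takes over 64 s, if anything falls off the work surface, if the arm or the gripper's body presses on something with over 40 N, if the wrist force passes 120 N, or if a joint passes its speed limit or range.

## Working session

There is one attempt and no reset: what is moved stays moved. The work goes in short steps, Python scripts to look and compute and a tool call to move; the robot and the scene stay as the last step left them, time stands still between calls to the robot, and variables do not carry over. Pictures are saved under pics/ and viewed, and the job is handed in when it is done.

Besides the shell and the picture viewer there is one more tool, called after "Emit:" by a JSON object that holds its "name" and its "arguments", one argument or row to a line. carry_out: Moves the arm, as the interface text tells. Its arguments: {"type":"object","properties":{"translation":{"type":"array","items":{"type":"array","items":{"type":"number"}}},"turn":{"type":"array","items":{"type":"number"}},"gripper":{"type":"array","items":{"type":"number"}},"squeeze":{"type":"number"}},"required":["translation","turn","gripper"]}

```bash
mkdir -p pics; cat > h.py <<'E'
import numpy as np, cv2
from cell import telemetry, read_camera, get_calibration, sign_off
from scipy.spatial.transform import Rotation as Rn
def snap(n,f):
    c=get_calibration(n); im=read_camera(n); cv2.imwrite('pics/'+f,im[:,:,::-1]); return im,c
def ray(c,u,v):
    xd=np.array([(u-c['cx'])/c['fx'],(v-c['cy'])/c['fy']]); s=xd.copy()
    for _ in range(30): s=xd/(1+c['k1']*(s@s))
    R=np.array(c['R']); t=np.array(c['t']); d=R.T@np.array([s[0],s[1],1]); return -R.T@t,d
def onz(c,u,v,z):
    o,d=ray(c,u,v); return o+d*(z-o[2])/d[2]
def proj(c,X):
    p=np.array(c['R'])@np.array(X)+np.array(c['t']); s=p[:2]/p[2]; s=s*(1+c['k1']*(s@s))
    return np.array([c['fx']*s[0]+c['cx'],c['fy']*s[1]+c['cy']])
E
python3 - <<'E'
from h import *
o=telemetry.get_obs(); print(o)
for n in ['top','side','wrist']:
    im,c=snap(n,n+'0.png'); print(n,c)
E
```

```text
{'time_s': 0.0, 'qpos': array([-72.47154197,  18.43972367,  -4.01557123,  83.17512609,
         1.29593164,  78.54266879,  -3.26119399]), 'joint_velocities': array([-0.04104159, -0.04061451,  0.0373496 , -0.05129624,  0.03835971,
       -0.00846541,  0.10206865]), 'effort': array([-3.68707042e-04, -4.91285634e+01, -4.04180121e-01, -3.12533498e+01,
       -6.39615557e-02,  4.36364359e-02,  1.71364682e-04]), 'tool_pos': array([0.18690297, 0.62197176, 0.22945205]), 'tool_rot': array([1.79993226e+02, 1.12219285e-01, 7.32803197e+01]), 'force': array([ 0.6044252 , -0.37952316, -0.44152483]), 'wrist_torque': array([ 0.00057319,  0.04196066, -0.00786418]), 'grip_width': 0.086974339864013}
top {'fx': 468.368600205464, 'fy': 468.368600205464, 'cx': 249.39374492501045, 'cy': 199.29911391856342, 'k1': -0.08517896233225711, 'R': array([[ 0.0078021 , -0.99994187, -0.00744242],
       [-0.9978918 , -0.00730613, -0.06448708],
       [ 0.06442895,  0.00792986, -0.99789079]]), 't': array([0.05635821, 0.51573026, 1.11764065])}
side {'fx': 351.80804822063783, 'fy': 351.80804822063783, 'cx': 253.2535231393139, 'cy': 187.9653734836767, 'k1': -0.05706479297881098, 'R': array([[ 0.74945817, -0.66202051,  0.00642628],
       [-0.49622929, -0.56814227, -0.6564837 ],
       [ 0.43825672,  0.48881816, -0.75431283]]), 't': array([-0.34933818,  0.384822  ,  0.48943875])}
wrist {'fx': 294.3059326875539, 'fy': 294.3059326875539, 'cx': 256.17243936890554, 'cy': 192.62675002562833, 'k1': -0.05708770275587388, 'R': array([[ 0.28645644,  0.95809147, -0.00185523],
       [ 0.92881748, -0.27722785,  0.24585121],
       [ 0.23503362, -0.07214883, -0.9693058 ]]), 't': array([-0.64852093, -0.0315981 ,  0.38917866])}
```

View pics/top0.png

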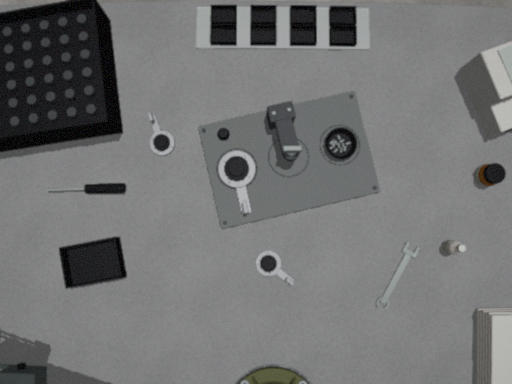

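View pics/side0.png

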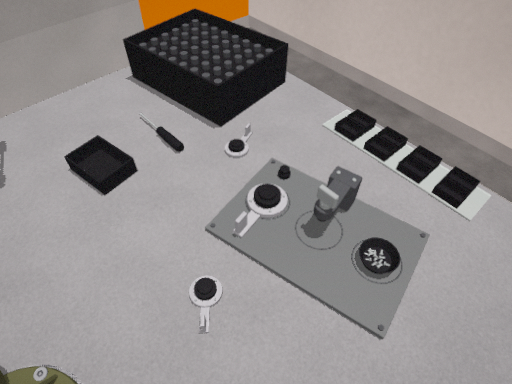

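View pics/wrist0.png

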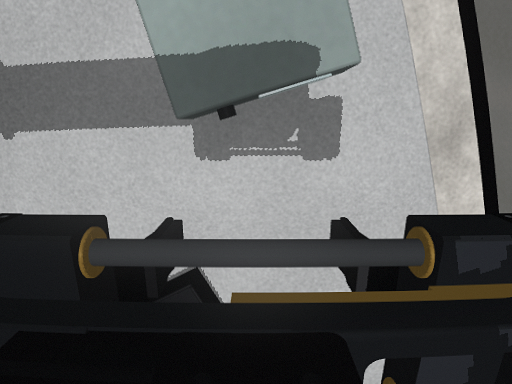

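Candidates for the nest in the top view are (237,168) on the plate's left ring, which is the largest, and the smaller ones at (161,143) and (268,263) on the bench. The dish is at (341,143). I choose (237,168) and check it in a close crop.

```bash
python3 - <<'E'
import cv2
a=cv2.imread('pics/top0.png')[85:235,190:390]; cv2.imwrite('pics/c1.png',cv2.resize(a,None,fx=4,fy=4,interpolation=cv2.INTER_CUBIC))
a=cv2.imread('pics/side0.png')[150:340,200:440]; cv2.imwrite('pics/c2.png',cv2.resize(a,None,fx=3.15,fy=3.15,interpolation=cv2.INTER_CUBIC))
E
```

```text
(no output)
```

View pics/c1.png

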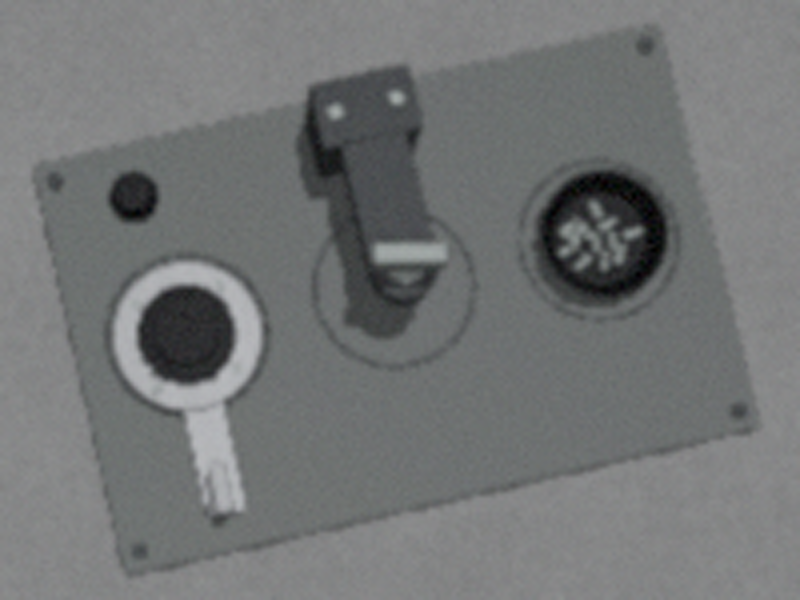

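View pics/c2.png

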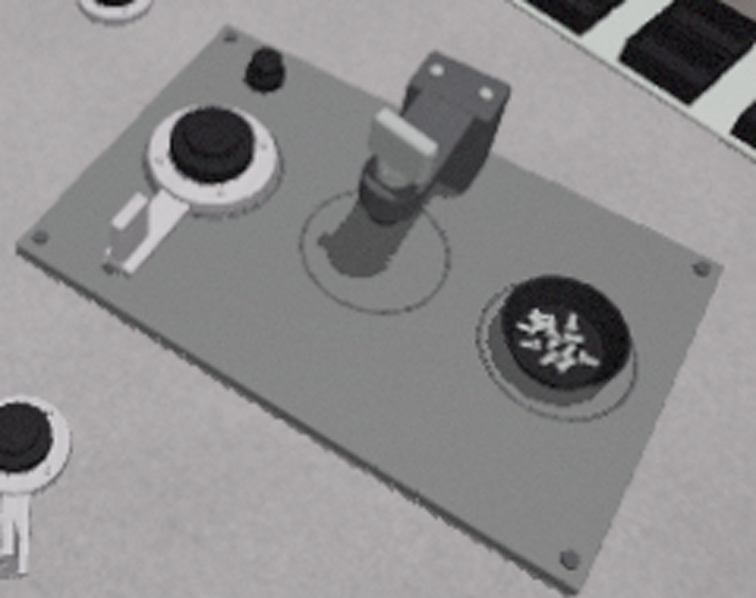

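The crop confirms it: the large disc is on the left ring at crop (188,334) with its handle toward the robot, and the dish at crop (600,235) is on the right ring. The screw bar is at crop (410,253), and there is a black knob near the back left of the plate.

```bash
python3 - <<'E'
from h import *
ct=get_calibration('top'); cs=get_calibration('side')
T=lambda u,v:(190+(u+.5)/4-.5,85+(v+.5)/4-.5)
S=lambda u,v:(200+(u+.5)/3.15-.5,150+(v+.5)/3.15-.5)
rig=np.array([[125,200],[125,-200],[-135,-200],[-135,200]])/1e3
def fit(A,B):
    a=A.mean(0);b=B.mean(0);H=(A-a).T@(B-b);th=np.arctan2(H[0,1]-H[1,0],H[0,0]+H[1,1])
    c,s=np.cos(th),np.sin(th);R=np.array([[c,-s],[s,c]]);t=b-R@a
    return th,R,t,np.linalg.norm((A@R.T+t)-B,axis=1)
for nm,c,P in [('top',ct,[T(33,163),T(660,25),T(762,430),T(127,576)]),('side',cs,[S(227,25),S(722,267),S(578,592),S(18,243)])]:
    W=np.array([onz(c,*p,0.012)[:2] for p in P]);th,R,t,e=fit(rig,W)
    print(nm,np.degrees(th),t,e.round(4))
    if nm=='top': K=(R,t)
R,t=K
toR=lambda X:(R.T@(X[:2]-t))
for nm,c,p,z in [('nestdisc top',ct,T(188,334),.026),('barreltop',ct,T(187,331),.050),('nest disc side',cs,S(213,158),.026),('gripplate top mid',ct,T(226,488),.062),('gripplate side',cs,S(129,210),.062),('ring mid top',ct,T(395,290),.012),('ring mid side',cs,S(375,252),.012),('dish ring',ct,T(600,240),.012),('bar top',ct,T(411,247),.112),('bar side top',cs,S(408,133),.112)]:
    X=onz(c,*p,z);print(nm,X.round(4),(toR(X)*1e3).round(1))
X=onz(ct,*T(373,250),.112);Y=onz(ct,*T(449,247),.112);print('bar yaw',np.degrees(np.arctan2(*(Y-X)[[1,0]])),np.linalg.norm(Y-X))
X=onz(cs,*S(378,112),.112);Y=onz(cs,*S(436,152),.112);print('bar yaw side',np.degrees(np.arctan2(*(Y-X)[[1,0]])),np.linalg.norm(Y-X))
E
```

```text
top 13.28939777760149 [ 0.6210352  -0.03441893] [0.0008 0.0012 0.0007 0.0015]
side 13.340446042351836 [ 0.62100706 -0.03184393] [0.0023 0.0028 0.002  0.0032]
nestdisc top [0.5899 0.0916 0.026 ] [ -1.3 129.8]
barreltop [0.5885 0.0914 0.05  ] [ -2.7 129.9]
nest disc side [0.5861 0.0897 0.026 ] [ -5.5 128.8]
gripplate top mid [0.4953 0.0674 0.062 ] [-99. 128.]
gripplate side [0.4967 0.073  0.062 ] [-96.3 133.2]
ring mid top [ 0.6198 -0.0343  0.012 ] [-1.2  0.4]
ring mid side [ 0.6206 -0.0326  0.012 ] [-0.   1.9]
dish ring [ 0.6519 -0.1605  0.012 ] [   1.1 -129.8]
bar top [ 0.6285 -0.0357  0.112 ] [ 7. -3.]
bar side top [ 0.639  -0.0234  0.112 ] [20.   6.6]
bar yaw -87.24258197131392 0.04259305791493165
bar yaw side -87.18960070692589 0.04455291997705777
```

Emit:
{"name": "carry_out", "arguments": {
  "translation": [
    [-3.5,3.6,0],
    [-7.0,7.2,0],
    [-10.5,10.8,0],
    [-14.0,14.4,0],
    [-17.5,18.0,0]
  ],
  "turn": [-0.105,-0.21,-0.315,-0.42,-0.524],
  "gripper": [1,1,1,1,1],
  "squeeze": 50
}}

```text
time_s: 0.78
tool_pos: [0.3097, 0.4015, 0.2304]
tool_rot: [180.0, 0.0, 103.5]
force: [1.1, 0.6, 0.8]
grip_width: 0.0868
```

```bash
cat >> h.py <<'E'
def rel(xyz,yaw=None):
    o=telemetry.get_obs(); R=Rn.from_euler('xyz',o['tool_rot'],degrees=True).as_matrix()
    d=R.T@(np.array(xyz)-o['tool_pos'])*100
    y=o['tool_rot'][2]; dy=0 if yaw is None else (yaw-y+180)%360-180
    print('t',o['time_s'],'pos',o['tool_pos'].round(4),'rot',o['tool_rot'].round(2),'F',o['force'].round(1),'w',round(o['grip_width'],4),'-> cm',d.round(2),'turn',round(-np.radians(dy),3))
E
python3 - <<'E'
from h import *
rel([.4965,.070,.16],103.3)
E
```

```text
t 0.775 pos [0.3097 0.4015 0.2304] rot [179.99   0.   103.5 ] F [1.1 0.6 0.8] w 0.0868 -> cm [-36.59  10.42   7.04] turn 0.003
```

Emit:
{"name": "carry_out", "arguments": {
  "translation": [
    [-4.5,1.3,0],
    [-9.0,2.6,0],
    [-13.5,3.9,0],
    [-18.0,5.2,0],
    [-22.5,6.5,0]
  ],
  "turn": [0,0,0,0,0],
  "gripper": [1,1,1,1,1]
}}

```text
time_s: 1.4
tool_pos: [0.4245, 0.1977, 0.2305]
tool_rot: [180.0, -0.0, 103.3]
force: [-0.2, 1.2, 0.4]
grip_width: 0.0869
```

Emit:
{"name": "carry_out", "arguments": {
  "translation": [
    [-4.5,1.3,1.0],
    [-9.0,2.6,3.0],
    [-13.5,3.8,6.0],
    [-13.5,3.8,7.0],
    [-13.5,3.8,7.0]
  ],
  "turn": [0,0,0,0,0],
  "gripper": [1,1,1,1,1]
}}

```text
time_s: 2.02
tool_pos: [0.4913, 0.0769, 0.1597]
tool_rot: [-179.9, -0.0, 103.3]
force: [-0.9, -0.3, 0.2]
grip_width: 0.0869
```

```bash
python3 - <<'E'
from h import *
rel([.4965,.070,.037],103.3)
im,c=snap('wrist','w1.png')
for p in [(.4965,.07,.062),(.5895,.0915,.026)]: print(proj(c,p))
E
```

```text
t 2.025 pos [0.4913 0.0769 0.1597] rot [-1.7988e+02 -2.0000e-02  1.0330e+02] F [-0.9 -0.3  0.2] w 0.0869 -> cm [-0.8   0.38 12.27] turn -0.0
[248.26628127 199.4572619 ]
[249.1673195  275.01532161]
```

View pics/w1.png

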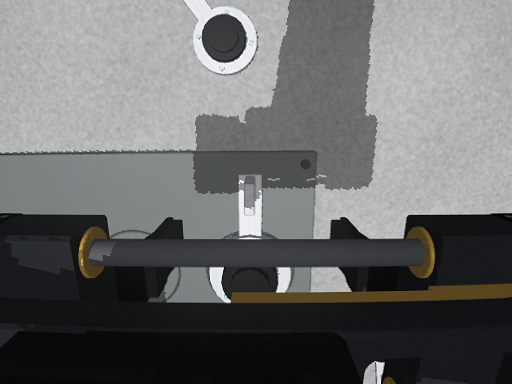

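The wrist picture shows the grip plate around (250,195), between the fingers, and the small look-alike at (224,40) outside.

```bash
python3 - <<'E'
from h import *
a=cv2.imread('pics/w1.png')[140:300,180:330]; cv2.imwrite('pics/w1c.png',cv2.resize(a,None,fx=4,fy=3.75,interpolation=cv2.INTER_CUBIC))
E
```

```text
(no output)
```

View pics/w1c.png

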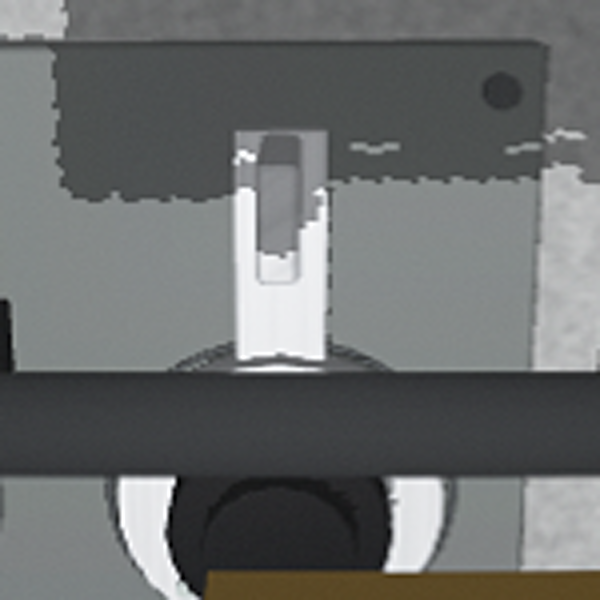

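```bash
python3 - <<'E'
from h import *
c=get_calibration('wrist')
X=onz(c,249.7,199.3,.062);print(X)
rel([X[0],X[1],.038],103.3)
for v in (100/3.75+140,): pass
# corner of plate (front-left? ) in crop (545,43)
print(onz(c,180+545/4,140+43/3.75,.012))
E
```

```text
[0.49694041 0.07205198 0.062     ]
t 2.075 pos [0.4917 0.0776 0.1605] rot [-1.7997e+02 -3.0000e-02  1.0338e+02] F [ 0.7  0.4 -0.5] w 0.0868 -> cm [-0.67  0.39 12.25] turn 0.001
[0.44508311 0.12915806 0.012     ]
```

Emit:
{"name": "carry_out", "arguments": {
  "translation": [
    [-0.6,0.4,4],
    [-0.6,0.4,8],
    [-0.6,0.4,11],
    [-0.6,0.4,12.2],
    [-0.6,0.4,12.2]
  ],
  "turn": [0,0,0,0,0],
  "gripper": [1,1,1,1,1]
}}

```text
time_s: 2.7
tool_pos: [0.4975, 0.0725, 0.0389]
tool_rot: [180.0, -0.0, 103.4]
force: [-0.2, 0.1, 0.3]
grip_width: 0.087
```

Emit:
{"name": "carry_out", "arguments": {
  "translation": [
    [0,0,0],
    [0,0,0],
    [0,0,0],
    [0,0,0],
    [0,0,0]
  ],
  "turn": [0,0,0,0,0],
  "gripper": [0.05,0.05,0.05,0.05,0.05],
  "squeeze": 40
}}

```text
time_s: 3.32
tool_pos: [0.4975, 0.0716, 0.0387]
tool_rot: [180.0, -0.0, 103.3]
force: [0.8, -1.0, 0.5]
grip_width: 0.0451
```

```bash
python3 - <<'E'
from h import *
rel([.4969,.071,.038],103.3)
im,c=snap('top','t2.png'); snap('side','s2.png')
a=im[85:235,190:390,::-1]; cv2.imwrite('pics/t2c.png',cv2.resize(a,None,fx=4,fy=4,interpolation=cv2.INTER_CUBIC))
E
```

```text
t 3.325 pos [0.4975 0.0716 0.0387] rot [179.99  -0.   103.3 ] F [ 0.8 -1.   0.5] w 0.0451 -> cm [-0.04 -0.07  0.07] turn -0.0
```

View pics/t2c.png

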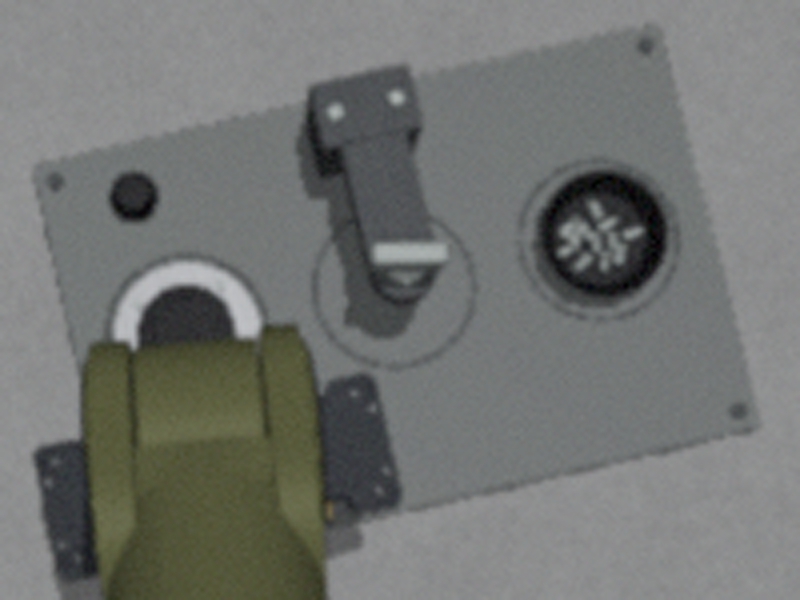

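View pics/s2.png

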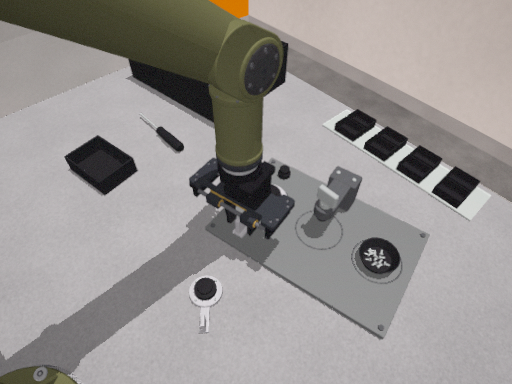

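Emit:
{"name": "carry_out", "arguments": {
  "translation": [
    [0,0,0],
    [0,0,0],
    [0,0,0],
    [0,0,0],
    [0,0,0]
  ],
  "turn": [0,0,0,0,0],
  "gripper": [0.05,0.05,0.05,0.05,0.05]
}}

```text
time_s: 4.05
tool_pos: [0.4975, 0.0715, 0.0386]
tool_rot: [180.0, 0.0, 103.3]
force: [-0.2, -0.6, -0.7]
grip_width: 0.0096
```

```bash
python3 - <<'E'
from h import *
rel([.4969,.071,.038],103.3)
im,c=snap('top','t3.png')
# refine disc: white mask near disc
g=cv2.imread('pics/t3.png',0); m=np.zeros_like(g); m[140:172,205:265]=(g[140:172,205:265]>170)
for f in ('top0','t3'):
    g=cv2.imread(f'pics/{f}.png',0)
    # radial edge points on back half
    P=[]
    for a in np.radians(np.arange(190,350,4)):
        r=np.arange(12,26,.1); u=236.6+r*np.cos(a); v=168.2+r*np.sin(a)
        p=cv2.remap(g,u.astype('f4')[None],v.astype('f4')[None],cv2.INTER_LINEAR)[0].astype(float)
        k=np.argmin(np.convolve(np.diff(p),np.ones(8),'same')); 
        P.append(onz(c,u[k],v[k],.026)[:2])
    P=np.array(P); from scipy.optimize import least_squares
    s=least_squares(lambda x:np.hypot(*(P-x[:2]).T)-x[2],[.59,.09,.045],loss='soft_l1',f_scale=.0005); print(f,s.x)
    print('fixedR',least_squares(lambda x:np.hypot(*(P-x[:2]).T)-.045,[.59,.09],loss='soft_l1',f_scale=.0005).x)
E
```

```text
t 4.05 pos [0.4975 0.0715 0.0386] rot [179.99   0.   103.29] F [-0.2 -0.6 -0.7] w 0.0096 -> cm [-0.04 -0.07  0.06] turn -0.0
top0 [0.5899424  0.09232612 0.04440418]
fixedR [0.58913394 0.09233561]
t3 [0.58908009 0.09226913 0.04501013]
fixedR [0.58909313 0.09226928]
```

Emit:
{"name": "carry_out", "arguments": {
  "translation": [
    [-0.5,0,0],
    [-1.5,0,0],
    [-2.7,0,0],
    [-3.9,0,0],
    [-5.0,0,0]
  ],
  "turn": [0,0,0,0,0],
  "gripper": [0.05,0.05,0.05,0.05,0.05]
}}

```text
time_s: 4.72
tool_pos: [0.5091, 0.0218, 0.0385]
tool_rot: [-180.0, 0.0, 103.3]
force: [0.1, 2.5, -0.1]
grip_width: 0.0095
```

```bash
python3 - <<'E'
from h import *
rel([.4975+.2299*.13+.0015,.0715-.9733*.13,.0386],103.3)
E
```

```text
t 4.725 pos [0.5091 0.0218 0.0385] rot [-180.      0.    103.26] F [ 0.1  2.5 -0.1] w 0.0095 -> cm [-7.93  0.17 -0.01] turn -0.001
```

Emit:
{"name": "carry_out", "arguments": {
  "translation": [
    [-1.1,0,0],
    [-2.2,0,0],
    [-3.4,0.1,0],
    [-4.6,0.1,0],
    [-5.6,0.15,0]
  ],
  "turn": [0,0,0,0,0],
  "gripper": [0.05,0.05,0.05,0.05,0.05]
}}

```text
time_s: 5.35
tool_pos: [0.5234, -0.0321, 0.0385]
tool_rot: [-180.0, -0.0, 103.3]
force: [-0.8, 2.5, 0.8]
grip_width: 0.0101
```

Emit:
{"name": "carry_out", "arguments": {
  "translation": [
    [-0.9,0,0],
    [-1.7,0,0],
    [-2.3,0,0],
    [-2.4,0,0],
    [-2.4,0,0]
  ],
  "turn": [0,0,0,0,0],
  "gripper": [0.05,0.05,0.05,0.05,0.05]
}}

```text
time_s: 5.98
tool_pos: [0.5288, -0.0551, 0.0386]
tool_rot: [180.0, 0.0, 103.3]
force: [-0.4, -0.6, -0.9]
grip_width: 0.0095
```

```bash
python3 - <<'E'
from h import *
rel([.4975+.2299*.13+.0015,.0715-.9733*.13,.0386],103.3)
im,c=snap('top','t4.png');snap('side','s4.png')
a=im[85:235,190:390,::-1]; cv2.imwrite('pics/t4c.png',cv2.resize(a,None,fx=4,fy=4,interpolation=cv2.INTER_CUBIC))
a=cv2.imread('pics/s4.png')[150:340,200:440]; cv2.imwrite('pics/s4c.png',cv2.resize(a,None,fx=3.15,fy=3.15,interpolation=cv2.INTER_CUBIC))
E
```

```text
t 5.975 pos [ 0.5288 -0.0551  0.0386] rot [1.8000e+02 4.0000e-02 1.0328e+02] F [-0.4 -0.6 -0.9] w 0.0095 -> cm [ 0.    0.01 -0.  ] turn -0.0
```

View pics/t4c.png

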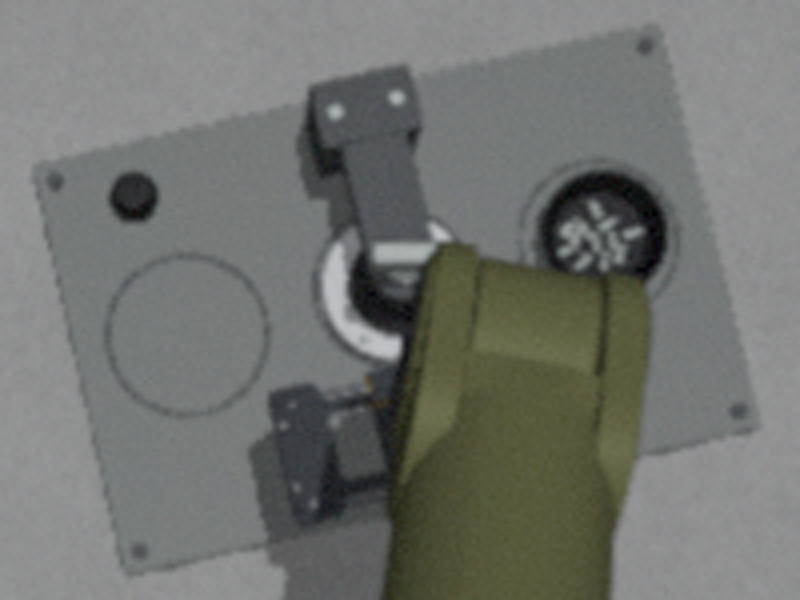

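View pics/s4c.png

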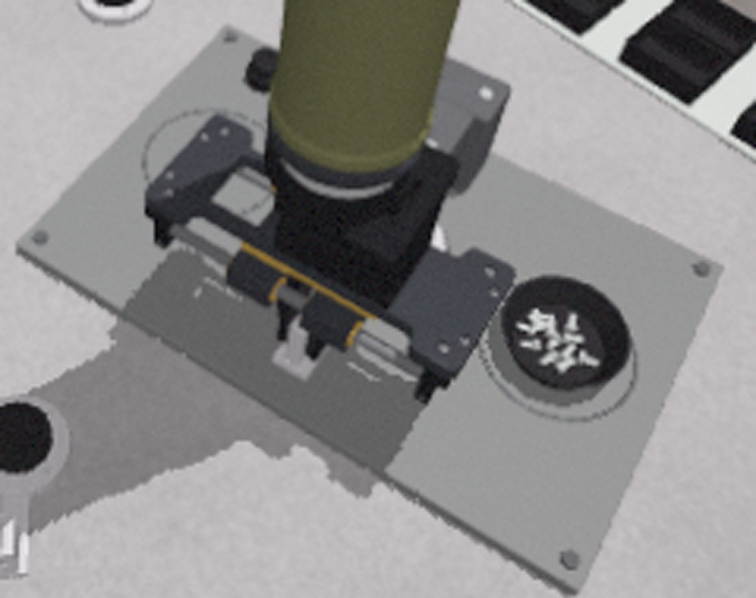

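The nest is on the middle ring and the dish has not moved. Next I release and rise.

Emit:
{"name": "carry_out", "arguments": {
  "translation": [
    [0,0,0],
    [0,0,0],
    [0,0,0],
    [0,0,0],
    [0,0,0]
  ],
  "turn": [0,0,0,0,0],
  "gripper": [0.2,0.3,0.4,0.5,0.6]
}}

```text
time_s: 6.7
tool_pos: [0.5288, -0.0545, 0.0386]
tool_rot: [180.0, -0.0, 103.3]
force: [0.2, 0.1, -0.2]
grip_width: 0.0459
```

Emit:
{"name": "carry_out", "arguments": {
  "translation": [
    [0,0,-1],
    [0,0,-4],
    [0,-1,-8],
    [0,-3,-12],
    [0,-5,-15]
  ],
  "turn": [0,0,0,0,0],
  "gripper": [0.6,0.6,0.8,1,1]
}}

```text
time_s: 7.32
tool_pos: [0.4802, -0.0665, 0.1911]
tool_rot: [179.9, 0.0, 103.3]
force: [-0.3, 0.5, 0.6]
grip_width: 0.0745
```

```bash
python3 - <<'E'
from h import *
rel([.6210,-.034,.2],3.3)
im,c=snap('top','t5.png');snap('side','s5.png')
a=im[85:235,190:390,::-1]; cv2.imwrite('pics/t5c.png',cv2.resize(a,None,fx=4,fy=4,interpolation=cv2.INTER_CUBIC))
a=cv2.imread('pics/s5.png')[150:340,200:440]; cv2.imwrite('pics/s5c.png',cv2.resize(a,None,fx=3.15,fy=3.15,interpolation=cv2.INTER_CUBIC))
E
```

```text
t 7.325 pos [ 0.4802 -0.0665  0.1911] rot [1.7985e+02 2.0000e-02 1.0328e+02] F [-0.3  0.5  0.6] w 0.0745 -> cm [-0.07 14.45 -0.86] turn 1.745
```

View pics/t5c.png

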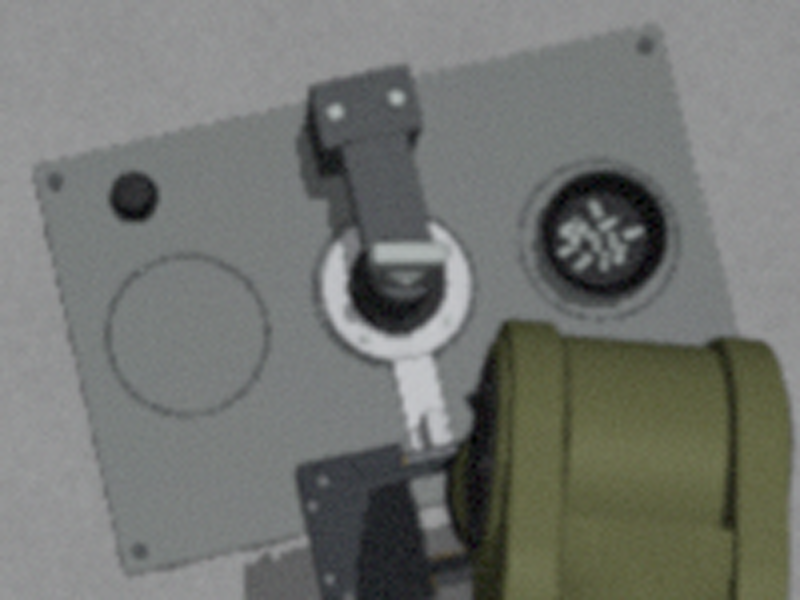

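View pics/s5c.png

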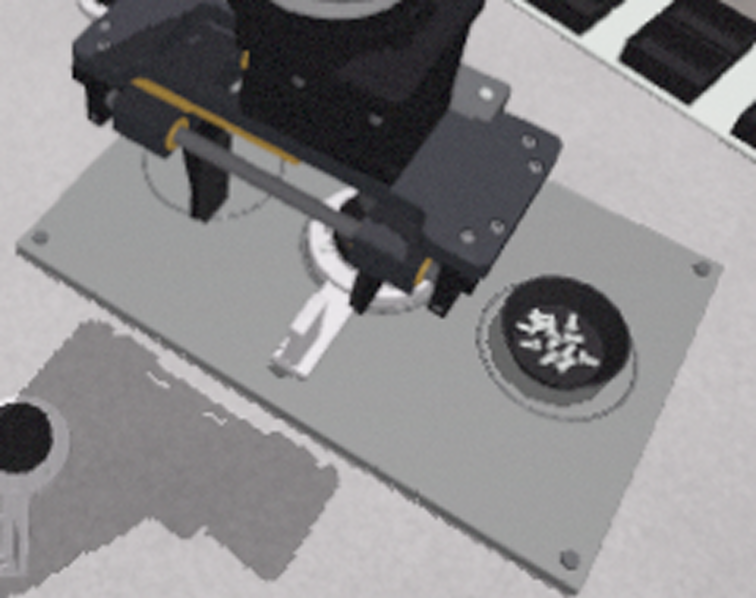

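```bash
python3 - <<'E'
from h import *
from scipy.optimize import least_squares
c=get_calibration('top'); g=cv2.imread('pics/t5.png',0); P=[]
c0=proj(c,[.621,-.034,.026]); print('expected px',c0)
for a in np.radians(list(np.arange(110,225,4))+list(np.arange(-25,70,4))):
    r=np.arange(13,23.5,.1); u=c0[0]+r*np.cos(a); v=c0[1]+r*np.sin(a)
    p=cv2.remap(g,u.astype('f4')[None],v.astype('f4')[None],cv2.INTER_LINEAR)[0].astype(float)
    k=np.argmin(np.convolve(np.diff(p),np.ones(8),'same')); P.append(onz(c,u[k],v[k],.026)[:2])
P=np.array(P)
print(least_squares(lambda x:np.hypot(*(P-x[:2]).T)-x[2],[.62,-.034,.045],loss='soft_l1',f_scale=.0005).x)
# bar: bright pixels
g=cv2.imread('pics/top0.png',0); m=np.zeros_like(g); m[140:156,278:306]=(g[140:156,278:306]>165)*255
n,l,st,ce=cv2.connectedComponentsWithStats(m); print(st,ce)
i=1+np.argmax(st[1:,4]); ys,xs=np.where(l==i); W=np.array([onz(c,x,y,.136)[:2] for x,y in zip(xs,ys)])
r=cv2.minAreaRect((W*1e4).astype('f4')); print(r)
_,_,vt=np.linalg.svd(W-W.mean(0)); print(W.mean(0),np.degrees(np.arctan2(vt[0,1],vt[0,0])))
a=cv2.imread('pics/top0.png')[135:165,270:315]; cv2.imwrite('pics/bar.png',cv2.resize(a,None,fx=16,fy=16,interpolation=cv2.INTER_NEAREST))
print(proj(c,[.621,-.034,.136]))
E
```

```text
expected px [288.67043822 155.7308806 ]
[ 0.62033795 -0.0339588   0.04465674]
[[     0      0    512    384 196607]
 [   297    148      1      1      1]] [[255.49978892 191.50022125]
 [297.         148.        ]]
((6206.92724609375, -438.4759826660156), (0.0, 0.0), 0.0)
[ 0.62069271 -0.0438476 ] 0.0
[292.49752438 147.8238156 ]
```

View pics/bar.png

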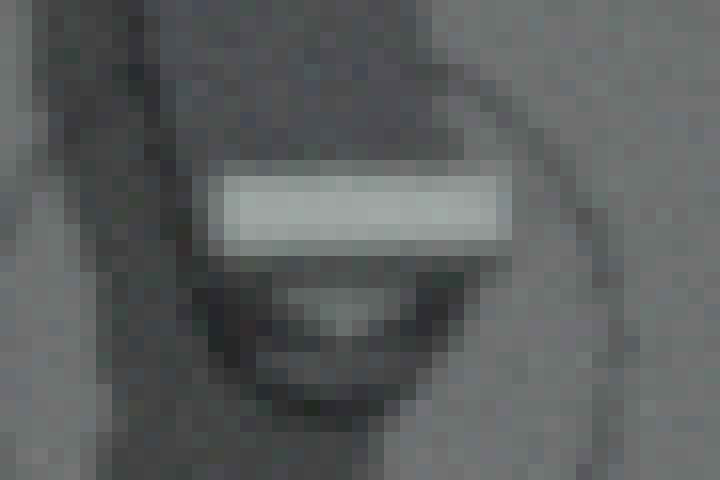

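The nest is centred within about 1 mm. The bar's measured top centre agrees with the rig axis at (0.621, -0.034), and the bar lies along about world y.

Emit:
{"name": "carry_out", "arguments": {
  "translation": [
    [0,2,-0.5],
    [0,5,-0.5],
    [0,8,-0.5],
    [0,11,-0.5],
    [0,14,-0.5]
  ],
  "turn": [0.18,0.36,0.54,0.72,0.9],
  "gripper": [1,1,1,1,1]
}}

```text
time_s: 8.05
tool_pos: [0.6174, -0.0334, 0.1928]
tool_rot: [-180.0, 0.0, 51.4]
force: [0.5, -0.6, 0.8]
grip_width: 0.0871
```

Emit:
{"name": "carry_out", "arguments": {
  "translation": [
    [0,0,0],
    [0,0,0],
    [0,0,0],
    [0,0,0],
    [0,0,0]
  ],
  "turn": [0.18,0.36,0.54,0.72,0.89],
  "gripper": [1,1,1,1,1]
}}

```text
time_s: 8.68
tool_pos: [0.6164, -0.0336, 0.1928]
tool_rot: [180.0, 0.0, 0.4]
force: [-0.9, -0.1, 0.3]
grip_width: 0.0868
```

```bash
python3 - <<'E'
from h import *
rel([.6210,-.034,.115],0.5)
print(telemetry.get_obs()['qpos'].round(1))
im,c=snap('wrist','w6.png'); print(proj(c,[.621,-.034,.136]));snap('side','s6.png')
E
```

```text
t 8.675 pos [ 0.6164 -0.0336  0.1928] rot [1.7998e+02 4.0000e-02 4.3000e-01] F [-0.9 -0.1  0.3] w 0.0868 -> cm [0.46 0.04 7.77] turn -0.001
[-32.4  18.4  40.7  92.3 -12.4  74.   10.8]
[261.27803645 209.21905795]
```

View pics/w6.png

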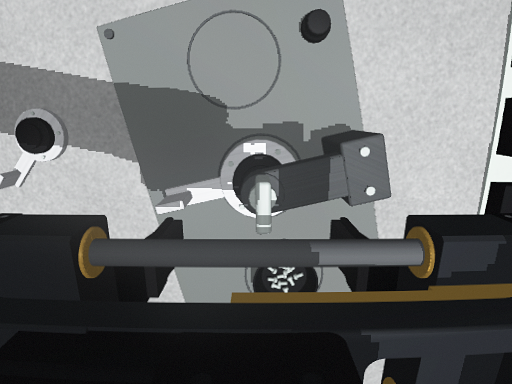

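View pics/s6.png

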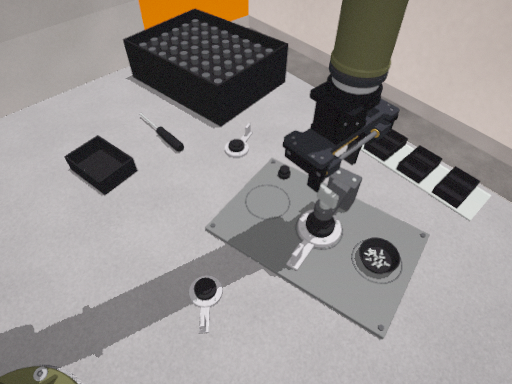

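```bash
python3 - <<'E'
import cv2
a=cv2.imread('pics/w6.png')[160:245,210:320]; cv2.imwrite('pics/w6c.png',cv2.resize(a,None,fx=7,fy=7,interpolation=cv2.INTER_CUBIC))
E
```

```text
(no output)
```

View pics/w6c.png

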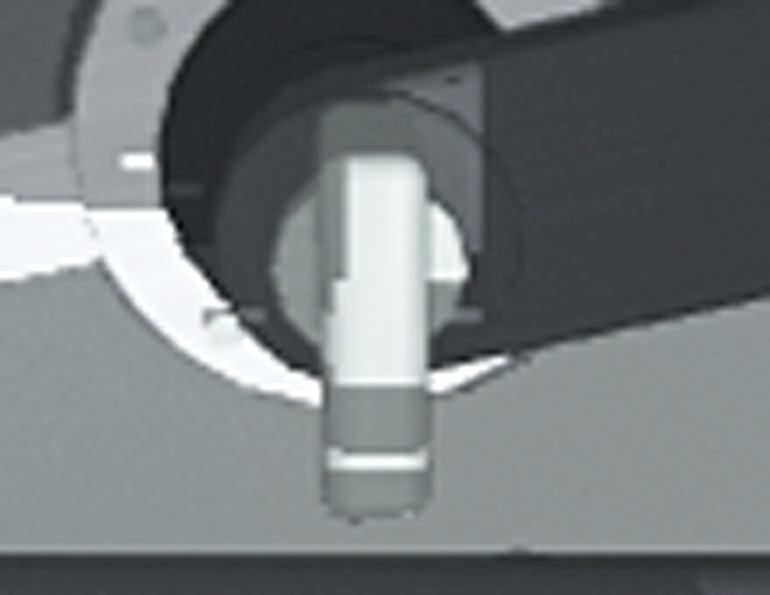

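```bash
python3 - <<'E'
from h import *
c=get_calibration('wrist')
print(onz(c,263.7,207.7,.136)); print(onz(c,210+428/7,160+180/7,.136)-onz(c,210+432/7,160+490/7,.136))
print(onz(c,210+377/7,160+155/7,.136),onz(c,210+377/7,160+515/7,.136))
rel([.6215,-.034,.115],0.5)
E
```

```text
[ 0.62277529 -0.03276358  0.136     ]
[-0.00137757  0.03475076  0.        ]
[ 0.62248832 -0.01316968  0.136     ] [ 0.62332766 -0.05354364  0.136     ]
t 8.775 pos [ 0.6164 -0.0336  0.1928] rot [1.7997e+02 4.0000e-02 7.4000e-01] F [ 0.1  0.2 -0.6] w 0.0873 -> cm [0.51 0.04 7.78] turn 0.004
```

Emit:
{"name": "carry_out", "arguments": {
  "translation": [
    [0.5,0,0],
    [0.5,0,3],
    [0.5,0,6],
    [0.5,0,7.8],
    [0.5,0,7.8]
  ],
  "turn": [-0.02,-0.02,-0.02,-0.02,-0.02],
  "gripper": [1,1,1,1,1]
}}

```text
time_s: 9.4
tool_pos: [0.6206, -0.0337, 0.1142]
tool_rot: [180.0, 0.1, 2.0]
force: [0.0, -1.1, 0.4]
grip_width: 0.0869
```

Emit:
{"name": "carry_out", "arguments": {
  "translation": [
    [0,0,0],
    [0,0,0],
    [0,0,0],
    [0,0,0],
    [0,0,0]
  ],
  "turn": [0,0,0,0,0],
  "gripper": [0.05,0.05,0.05,0.05,0.05],
  "squeeze": 25
}}

```text
time_s: 10.02
tool_pos: [0.6215, -0.0337, 0.1157]
tool_rot: [-180.0, -0.0, 1.9]
force: [0.6, -1.0, 0.6]
grip_width: 0.0449
```

Emit:
{"name": "carry_out", "arguments": {
  "translation": [
    [0,0,0],
    [0,0,0],
    [0,0,0],
    [0,0,0],
    [0,0,0]
  ],
  "turn": [0,0,0,0,0],
  "gripper": [0.05,0.05,0.05,0.05,0.05]
}}

```text
time_s: 10.65
tool_pos: [0.6216, -0.0337, 0.1156]
tool_rot: [-180.0, -0.0, 1.9]
force: [1.0, -0.2, -0.2]
grip_width: 0.0118
```

```bash
python3 - <<'E'
from h import *
rel([.6215,-.034,.114],-76.7); print(telemetry.get_obs()['wrist_torque'])
E
```

```text
t 10.65 pos [ 0.6216 -0.0337  0.1156] rot [-1.80e+02 -3.00e-02  1.89e+00] F [ 1.  -0.2 -0.2] w 0.0118 -> cm [-0.01  0.03  0.16] turn 1.372
[-0.03235804 -0.19770332 -0.04741412]
```

Emit:
{"name": "carry_out", "arguments": {
  "translation": [
    [0,0,0.02],
    [0,0,0.03],
    [0,0,0.05],
    [0,0,0.06],
    [0,0,0.08]
  ],
  "turn": [0.12,0.25,0.38,0.51,0.64],
  "gripper": [0.05,0.05,0.05,0.05,0.05]
}}

```text
time_s: 11.28
tool_pos: [0.6212, -0.0337, 0.1148]
tool_rot: [180.0, 0.0, -35.0]
force: [-0.2, -0.0, -0.6]
grip_width: 0.0118
```

```bash
python3 - <<'E'
from h import *
rel([.6215,-.034,.114],-76.7); print(telemetry.get_obs()['wrist_torque'])
E
```

```text
t 11.275 pos [ 0.6212 -0.0337  0.1148] rot [ 1.8e+02  2.0e-02 -3.5e+01] F [-0.2 -0.  -0.6] w 0.0118 -> cm [0.04 0.01 0.08] turn 0.728
[-0.06015205  0.09783132  0.06856625]
```

Emit:
{"name": "carry_out", "arguments": {
  "translation": [
    [0,0,0.02],
    [0,0,0.03],
    [0,0,0.05],
    [0,0,0.06],
    [0,0,0.07]
  ],
  "turn": [0.13,0.26,0.39,0.52,0.63],
  "gripper": [0.05,0.05,0.05,0.05,0.05]
}}

```text
time_s: 11.9
tool_pos: [0.621, -0.0334, 0.114]
tool_rot: [180.0, 0.0, -71.1]
force: [-1.6, 0.4, 0.0]
grip_width: 0.0119
```

Emit:
{"name": "carry_out", "arguments": {
  "translation": [
    [0,0,0.01],
    [0,0,0.01],
    [0,0,0.01]
  ],
  "turn": [0.04,0.08,0.08],
  "gripper": [0.05,0.05,0.05]
}}

```text
time_s: 12.28
tool_pos: [0.6211, -0.0334, 0.1139]
tool_rot: [180.0, 0.1, -75.4]
force: [-1.9, 0.9, 2.6]
grip_width: 0.0118
```

```bash
python3 - <<'E'
from h import *
rel([.6215,-.034,.114],-76.7); print(telemetry.get_obs()['wrist_torque'])
E
```

```text
t 12.275 pos [ 0.6211 -0.0334  0.1139] rot [ 1.7997e+02  5.0000e-02 -7.5430e+01] F [-1.9  0.9  2.6] w 0.0118 -> cm [ 0.07 -0.03 -0.01] turn 0.022
[ 0.27737356  0.65611684 -0.06637105]
```

Emit:
{"name": "carry_out", "arguments": {
  "translation": [
    [0,0,0],
    [0,0,0],
    [0,0,0]
  ],
  "turn": [0.03,0.06,0.06],
  "gripper": [0.05,0.05,0.05]
}}

```text
time_s: 12.65
tool_pos: [0.6212, -0.0333, 0.1139]
tool_rot: [180.0, 0.0, -78.8]
force: [-3.3, 1.8, 2.1]
grip_width: 0.0119
```

```bash
python3 - <<'E'
from h import *
rel([.6215,-.034,.114],-76.7); print(telemetry.get_obs()['wrist_torque'])
snap('side','s7.png');snap('top','t7.png');snap('wrist','w7.png')
a=cv2.imread('pics/w7.png'); cv2.imwrite('pics/w7c.png',a)
E
```

```text
t 12.65 pos [ 0.6212 -0.0333  0.1139] rot [ 1.7997e+02  3.0000e-02 -7.8850e+01] F [-3.3  1.8  2.1] w 0.0119 -> cm [ 0.07 -0.02 -0.01] turn -0.038
[0.45504966 0.81363768 0.44749602]
```

View pics/w7.png

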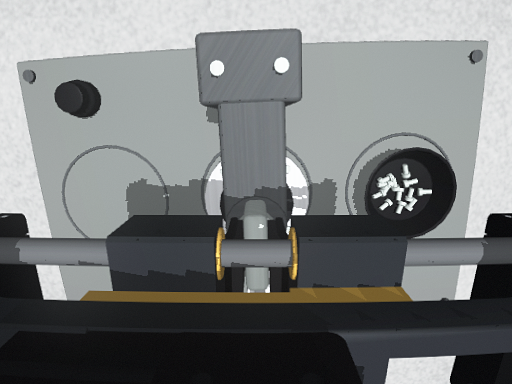

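The wrist torque jumped to 0.45 N m and the bar lines up with the clamp arm, so the screw is seated. Backing off a quarter turn.

Emit:
{"name": "carry_out", "arguments": {
  "translation": [
    [0,0,-0.01],
    [0,0,-0.02],
    [0,0,-0.04],
    [0,0,-0.06],
    [0,0,-0.08]
  ],
  "turn": [-0.1,-0.23,-0.36,-0.49,-0.62],
  "gripper": [0.05,0.05,0.05,0.05,0.05]
}}

```text
time_s: 13.42
tool_pos: [0.6213, -0.0336, 0.1146]
tool_rot: [-180.0, 0.0, -43.2]
force: [-2.3, 2.1, 1.0]
grip_width: 0.0121
```

Emit:
{"name": "carry_out", "arguments": {
  "translation": [
    [0,0,-0.02],
    [0,0,-0.03],
    [0,0,-0.05],
    [0,0,-0.06],
    [0,0,-0.08]
  ],
  "turn": [-0.13,-0.26,-0.39,-0.52,-0.64],
  "gripper": [0.05,0.05,0.05,0.05,0.05]
}}

```text
time_s: 14.05
tool_pos: [0.6216, -0.0337, 0.1154]
tool_rot: [-180.0, -0.0, -6.6]
force: [-2.2, 1.8, 0.8]
grip_width: 0.0117
```

```bash
python3 - <<'E'
from h import *
rel([.6215,-.034,.1158],13.3); print(telemetry.get_obs()['wrist_torque'])
E
```

```text
t 14.05 pos [ 0.6216 -0.0337  0.1154] rot [-1.7996e+02 -3.0000e-02 -6.5600e+00] F [-2.2  1.8  0.8] w 0.0117 -> cm [-0.    0.03 -0.04] turn -0.347
[ 0.36670858  0.40160391 -0.0908678 ]
```

Emit:
{"name": "carry_out", "arguments": {
  "translation": [
    [0,0,-0.01],
    [0,0,-0.03],
    [0,0,-0.04],
    [0,0,-0.04],
    [0,0,-0.04]
  ],
  "turn": [-0.12,-0.24,-0.35,-0.35,-0.35],
  "gripper": [0.05,0.05,0.05,0.05,0.05]
}}

```text
time_s: 14.68
tool_pos: [0.6217, -0.0338, 0.1158]
tool_rot: [180.0, -0.1, 13.2]
force: [0.5, 1.3, -0.4]
grip_width: 0.0121
```

Emit:
{"name": "carry_out", "arguments": {
  "translation": [
    [0,0,0],
    [0,0,0],
    [0,0,0],
    [0,0,0]
  ],
  "turn": [0,0,0,0],
  "gripper": [0.05,0.05,0.05,0.05]
}}

```text
time_s: 15.18
tool_pos: [0.6217, -0.0338, 0.1159]
tool_rot: [180.0, -0.0, 13.3]
force: [1.2, 1.3, -2.9]
grip_width: 0.0121
```

```bash
python3 - <<'E'
from h import *
rel([.6215,-.034,.1158],13.3); print(telemetry.get_obs()['wrist_torque'])
for n,k in (('side','s8'),('top','t8'),('wrist','w8')): snap(n,k+'.png')
a=cv2.imread('pics/s8.png')[150:340,200:440]; b=cv2.resize(a,None,fx=3.15,fy=3.15,interpolation=cv2.INTER_CUBIC); cv2.imwrite('pics/s8c.png',b)
E
```

```text
t 15.175 pos [ 0.6217 -0.0338  0.1159] rot [ 1.7999e+02 -4.0000e-02  1.3340e+01] F [ 1.2  1.3 -2.9] w 0.0121 -> cm [-0.03  0.02  0.01] turn 0.001
[ 0.39786456 -0.36248011  0.02716423]
```

View pics/s8c.png

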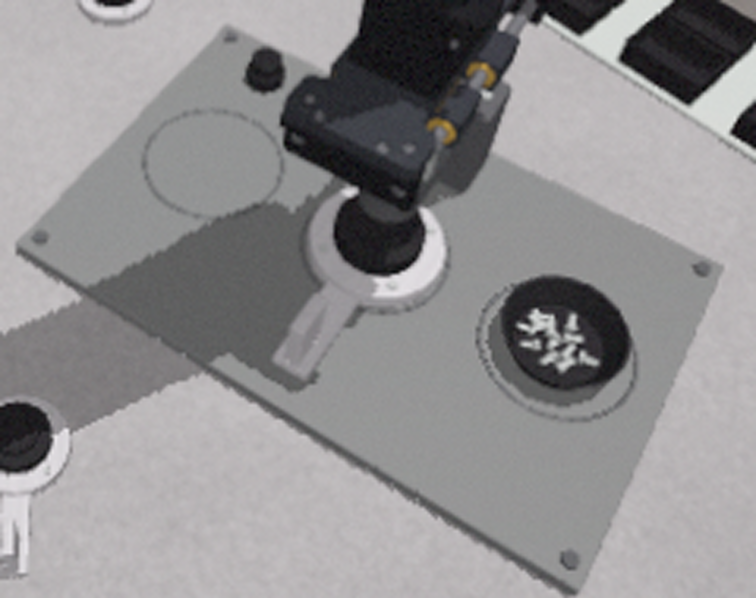

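View pics/w8.png

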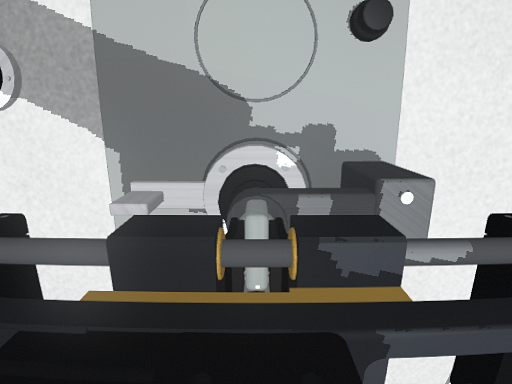

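View pics/t8.png

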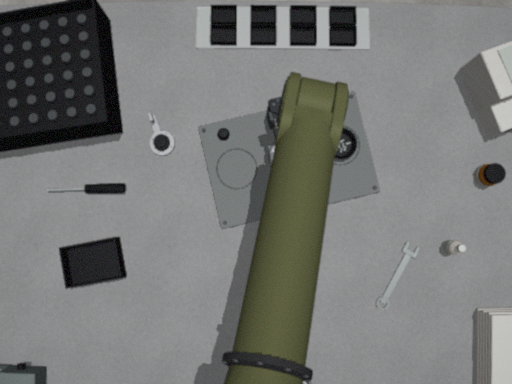

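The bar is held at wrist pixel (257,245), square to the clamp arm. In the side crop the nest still sits on the middle ring at (378,245) and the dish is in place at (567,335). Handing in.

```bash
python3 -c "
from cell import sign_off
print(sign_off())"
```

```text
the job is handed in; nothing more can be done
None
```

I slid the nest 130 mm onto the middle ring, turned the thumbscrew clockwise to its stop, and backed it off a quarter turn. I handed the job in at about 15 s of the 64 s, with the gripper still holding the bar. No verdict is reported.

**Nest:** A circle fit after I released it put the nest about 1 mm from the ring centre. The last side picture showed it still there and flat. I did not repeat the fit at the end.

**Thumbscrew:** Wrist torque rose to 0.45 N m at the stop, with the bar in line with the clamp arm. The final tool yaw was 13.3°, which puts the screw at about 1.57 rad if the bar did not slip in the fingers. The screw angle can't be read directly, so I inferred it from the tool's yaw and the pictures; the bar looked square to the clamp arm at the end.

**Grip:** The fingers stood at 12.1 mm on the 12 mm bar with a 25 N squeeze.

**Dish:** It looked unmoved in the last pictures.

**Disagreement:** The top and side cameras differed by about 2.5 mm in placing the rig. I used the top camera, which agreed with the wrist camera to within 1.5 mm at a plate corner.

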